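# Seat a copper electrode under the hold-down arm of an inspection fixture

### The arm

A 7-joint arm with a two-finger parallel gripper is mounted at the origin on the work surface. World frame = base frame: x ahead of the robot, y to its left, z up, the work surface at z = 0. Lengths are in mm, angles in rad, forces in N, time in s.
With the tool pointing down it reaches from about 400 to 900 mm from the base axis. Payload 5.5 kg.
Tool frame: the origin (TCP) lies on the front face of the gripper's body, between the roots of the fingers; the fingertips stand 66 mm ahead of it and the grasp point (between the pads) lies 47 mm ahead of it; z points along the fingers, y is the direction in which the jaws open and shut (so a half turn about z gives the same grasp; the last joint's range is limited). The gripper opens to 92 mm and grips with 3 to 60 N. Pads are 19 mm wide; open, the fingers measure 130 mm over their backs; the gripper's body (75 mm by 190 mm) begins 47 mm behind the grasp point.
Start: joints at [-1.067, 0.501, -0.427, 1.55, 0.221, 1.138, -0.21], TCP at [154.975, 631.254, 292.229] pointing down, gripper open.
Joint ranges: [-2.88, 2.88], [-0.31, 2.03], [-1.54, 1.56], [0.2, 2.42], [-1.41, 4.55], [0.19, 2.02], [-2.57, 2.57]. Speed limits (rad/s): [2.57, 2.57, 3.14, 3.14, 3.14, 3.14, 3.14].

### API

Orientations are given as a unit quaternion [w, x, y, z].
In Python, from plant import r gives the robot as it stands.
- The arm moves only by the tool arm_command, never from a script. Its argument "motion" is a list of rows, each a list of 4 numbers: the shift along the tool's x, y, z in cm, then the turn about the tool's z in degrees. In form: [[x, y, z, yaw], ...]. A call has exactly 8 rows; each row shifts and turns the commanded pose from where the row before left it, along the tool's axes as they then stand; what a row does not reach is not made up. A row lasts 1/12 s, in which the tool goes at most 41.7 mm and 7.16 degrees, less where a joint would pass 70% of its speed; a pose out of reach is approached as far as the arm can. A call with a gripper value outside its range is refused whole. "fingers" is the gripper's target within -1 to 1 (fully open at 1, half-way at 0, shut at -1), set as the call begins (left out, the last holds). The fingers move at their own pace and stop on an object; "newtons" is the grip in N (left out, the last holds). Time passes only in rows, so rows that do not move let the fingers close, or fill a call up. It gives the time, the measured TCP pose, the force and the opening at its end, in the units of the state.
- r.read_state(): the state, without advancing time (a new reading comes with each control period).
- r.read_camera(name): name is "scene" or "top"; returns the picture (420x560x3 uint8, blue, green, red); there is no depth.
- r.camera_info(name): a dict with "intrinsics" (3x3 intrinsics, pixels), "k1" (the pictures are not rectified: a ray, as slopes to the right and down, at radius r is drawn at 1 + k1 r^2 times it, then the intrinsics apply), "R" (3x3) and "t" (3): a world point X has camera coordinates R X + t. Camera axes: x right, y down, z forward; pixel columns grow to the right and rows downward; lengths in mm; the calibration is good to about 2 mm. A picture is of the moment at which its call begins. camera_info takes no time and is no camera call.
- r.hand_in(): hands the job in, once; it reports no verdict.
The state is a dict: "time_s": time; "q": joint angles; "joint_velocities": joint speeds; "joint_efforts": joint torques, N m; "ee_pos": TCP position; "tool_rot": TCP orientation; "force": force on the tool from outside, world axes, zero at the start; "ft_torque": the same for the moment, N m; "grip_width": finger opening in mm.
Only numpy, scipy, OpenCV 4.12 (cv2) and the standard library are available. Lean on these libraries where they do the work, as an engineer would, in place of code of your own. Each camera call takes 0.05 s, during which the arm holds its last target.

### The job

Take the copper electrode with the single thin blade on top (on the pale aluminium holder) from the black pallet and load it in the inspection fixture: with the holder lying on the bed, push its nose under the red sprung hold-down arm so that the arm is pushed back and up, and slide it fully home, its nose flat against the blue end stop with the stop's little yellow pin pushed in, and its left side flush along the blue side fence. Do it gently, never shoving hard at the stop, the fence or the arm, and let go so that the arm bears down on the holder; leave the other two electrodes where they are.

Things in the scene. Friction and masses are not known exactly. Their poses are not given: they have to be found in the camera images.
- electrode: Part to load, 0.3 to 0.55 kg: pale aluminium holder plate 120 (x) x 36 (y) x 14 (z) mm, upper front edge rounded at its nose (+x end), with a copper block near the rear (see point block). Origin: centre of the plate's underside; x to the nose, y to its left, z up. The plate is bare from x = -20 to 60 mm: this end goes under the hold-down arm.
- block (a point): Grasp place: middle of the copper block, at (-36, 0, 42) mm in the electrode's frame, same axes. The block is 32 (x) x 28 (y) x 46 (z) mm, from z = 14 to 60 mm above the plate's underside; grasp it across its 28 mm width (y). A copper blade 30 x 5 x 8 mm, running along x, stands on top (top at z = 68 mm).
- nose_corner (a point): Lower front left corner of the holder plate, at (60, 18, 0) mm in the electrode's frame (axes as the electrode's).
- heel_corner (a point): Lower rear left corner of the holder plate, at (-60, 18, 0) mm in the electrode's frame.
- electrode_pins: Bystander electrode of the same size on a dark steel holder, with four small pins on its copper block. Origin under the plate's centre. Not to be moved.
- electrode_boss: Bystander electrode of the same size on a dark steel holder, with a round boss on its copper block. Origin under the plate's centre. Not to be moved.
- pallet: Fixed black pallet slab 180 (x) x 290 (y) x 20 (z) mm on which the three electrodes lie side by side about 85 mm apart in y, in any order, noses towards about +x. Origin: centre of the underside; top at z = 20 mm.
- fixture: Fixed dark steel fixture. Origin on the bench under the bed; x is the loading direction (towards the stop), y to the left, z up. Bed plate 240 x 130 x 12 mm, spanning x from -130 to 110 and y from -65 to 65 mm, ground smooth and slippery, top at z = 12 mm. The bed is open on its -y side and at its -x end.
- holddown_angle (a joint): Angle of the red sprung hold-down arm: 0 at rest (nose 3 mm above the bed), growing as the nose is pushed up; about 0.2 rad when it rides on the 14 mm plate; limit 0.9. The spring presses about 5 N on the plate. Wedging it up takes roughly 5 to 12 N along x, sliding on 2 to 5 N; pressing down on the bed adds to both.
- holddown: The red hold-down arm with its steel nose. Origin at its pivot, at (85, 0, 36) mm in the fixture's frame, between two grey cheeks whose tops are at z = 46 mm; it reaches from there back along -x over the stop. It turns about its y axis. To load, bring the holder in along +x, lying on the bed, from where its nose is near fixture x = -15 mm, so that it wedges the arm up.
- holddown_nose (a point): Axis of the arm's nose: polished, slippery steel cross bar 10 mm in diameter, 16 mm wide, at fixture (30, 0, 20) mm at rest. From it a red toe plate 38 mm long slopes up at about 28 degrees towards the loading side (-x): the toe tip is near fixture x = -5 mm, z = 35 mm at rest.
- fence: Blue side fence on the bed. Origin at the foot of the middle of its face, at fixture (-17.5, 18, 12) mm, same axes as the fixture. It runs along x from -70 to 35 mm (fixture frame), its face looks to -y; 12 mm thick, 10 mm tall. Its rail carries the end stop. Home, the holder's left side lies along this face, its axes as the fixture's.
- pin_travel (a joint): Small yellow sprung pin (7 mm diameter, about 1 N) in the face of the blue end stop: 0 when out (3.5 mm proud of the face), 0.0035 m when the holder's nose is flat on the stop. The stop (38 mm wide, 12 thick, 10 tall, on the bed) is clamped wherever it was last set: face between fixture x = 41 and 59 mm, looking to -x; not measured. It does not move under a gentle push.
There are look-alikes about, which are no part of the job. What is shaped like the electrode but brown or turquoise is not meant.

How it is judged (in metres and radians):
On the way, in this order (a step that is already met when the one before it is completed fails the run):
1. the electrode is picked up, clear of the pallet (height (world z) of electrode above 0.04 m), for 0.2 s.
2. the holder is on the bed with its nose under the hold-down arm, which it has pushed up (value of joint holddown_angle above 0.12 rad and contact force between holddown and electrode above 1 N and z of nose_corner in the frame of fence below 0.005 m and value of joint pin_travel below 0.001 m), for 0.1 s.
At the end, for the whole second after the job is handed in: Holder flat on the bed (2 mm, 0.03 rad), the stop's pin pushed in over 2 of its 3.5 mm (nose within 1.5 mm of the stop), both ends of its left side within 1.5 mm of the fence, the hold-down arm (0.12 to 0.3 rad) bearing on it with over 2 N, at rest, released (value of joint pin_travel above 0.002 m and y of each of nose_corner, heel_corner in the frame of fence above -0.0015 m and z of nose_corner in the frame of fence below 0.002 m and angle between electrode's own z axis and vertical below 0.03 rad and value of joint holddown_angle between 0.12 and 0.3 rad and contact force between holddown and electrode above 2 N and linear speed of electrode below 0.01 m/s); the robot touches nothing.
It fails at once if the holder is pushed against the side fence or the end stop it carries with more than 25 N (contact force between electrode and fence above 25 N).
It fails at once if more than 25 N between the holder and the hold-down arm (contact force between electrode and holddown above 25 N).
It fails at once if a bystander electrode is moved more than 15 mm (distance of any of electrode_pins, electrode_boss from where it was at the start of the episode above 0.015 m).
It also fails if it takes over 69 s, if anything falls off the work surface, if the arm or the gripper's body presses on something with over 40 N, if the wrist force passes 120 N, or if a joint passes its speed limit or range.

## Working session

There is one attempt and no reset: what is moved stays moved. The work goes in short steps, Python scripts to look and compute and a tool call to move; the robot and the scene stay as the last step left them, time stands still between calls to the robot, and variables do not carry over. Pictures are saved under pics/ and viewed, and the job is handed in when it is done.

Besides the shell and the picture viewer there is one more tool, called after "Call:" as name([rows], argument=value, ...), one row to a line, values as JSON. arm_command: Moves the arm, as the interface text tells. Its arguments: {"type":"object","properties":{"motion":{"type":"array","items":{"type":"array","items":{"type":"number"}}},"fingers":{"type":"number"},"newtons":{"type":"number"}},"required":["motion"]}

```bash
ls; mkdir -p pics; python3 - <<'E'
from plant import r
import cv2
s=r.read_state()
for k in s: print(k,s[k])
for n in("scene","top"):
    cv2.imwrite(f"pics/{n}0.png",r.read_camera(n)); print(r.camera_info(n))
E
```

```text
pics
time_s 0.0
q [-1.06680561  0.50184838 -0.42677177  1.55146167  0.22080099  1.13829523
 -0.21026185]
joint_velocities [ 7.96723978e-04  2.21434787e-04 -6.32331307e-05 -9.59072823e-04
 -1.97660840e-03  1.02074266e-03 -2.59536623e-03]
joint_efforts [ 1.26542836e-03 -5.66614544e+01 -5.81551015e+00 -2.79104483e+01
 -6.86606043e-02  3.11336399e-02  1.87304677e-04]
ee_pos [154.92552625 630.67006964 291.17132797]
tool_rot [-1.45308598e-04  1.20065591e-01  9.92765479e-01 -9.67858557e-04]
force [-0.96322211 -0.79558523 -0.73187193]
ft_torque [ 0.02224211  0.03333543 -0.0797365 ]
grip_width 91.86190482941907
{'intrinsics': array([[511.21468724,   0.        , 276.80880661],
       [  0.        , 511.21468724, 217.86296548],
       [  0.        ,   0.        ,   1.        ]]), 'k1': 0.049428540362110904, 'R': array([[ 0.37917265,  0.92525548,  0.01141931],
       [ 0.76231703, -0.30535724, -0.57063973],
       [-0.52450057,  0.22507611, -0.82112112]]), 't': array([-159.42860807, -382.87456162, 1560.61434319])}
{'intrinsics': array([[453.04761504,   0.        , 282.27182558],
       [  0.        , 453.04761504, 216.77618545],
       [  0.        ,   0.        ,   1.        ]]), 'k1': 0.0423610379143277, 'R': array([[ 0.02435767, -0.99968729,  0.00565958],
       [-0.99089168, -0.02489259, -0.13234058],
       [ 0.13244008, -0.00238452, -0.99118815]]), 't': array([ -66.79071246,  516.58993711, 1232.25117337])}
```

View pics/scene0.png

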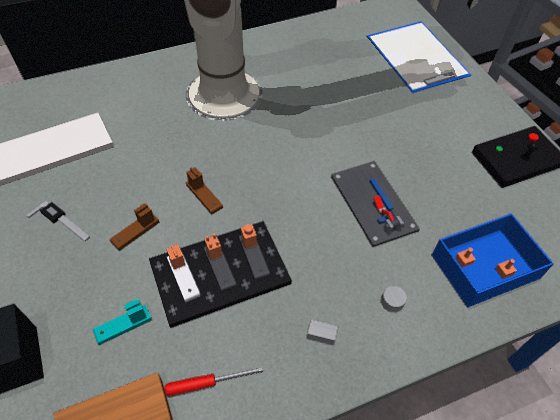

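View pics/top0.png

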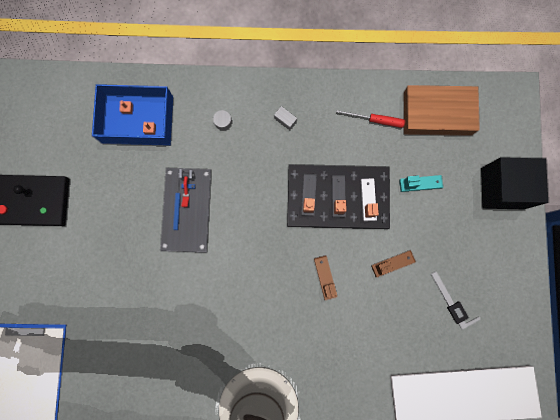

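The white-holder electrode is at scene (182,273) and top (370,198). The dark-holder ones are at top (340,197) and (309,195), and the fixture is at top (186,208). I'll enlarge these.

```bash
python3 - <<'E'
import cv2,numpy as np
t=cv2.imread("pics/top0.png");s=cv2.imread("pics/scene0.png")
def c(im,x0,y0,x1,y1,k): return cv2.resize(im[y0:y1,x0:x1],None,fx=k,fy=k,interpolation=cv2.INTER_CUBIC)
cv2.imwrite("pics/c1.png",c(t,280,155,400,240,6))
cv2.imwrite("pics/c2.png",c(t,150,155,225,260,5.5))
cv2.imwrite("pics/c3.png",c(s,140,215,300,335,5))
cv2.imwrite("pics/c4.png",c(s,325,155,425,250,6))
E
```

```text
(no output)
```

View pics/c1.png

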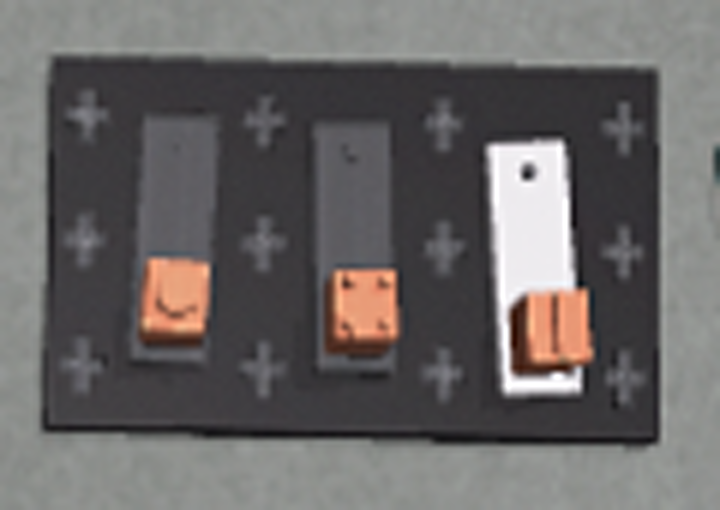

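View pics/c2.png

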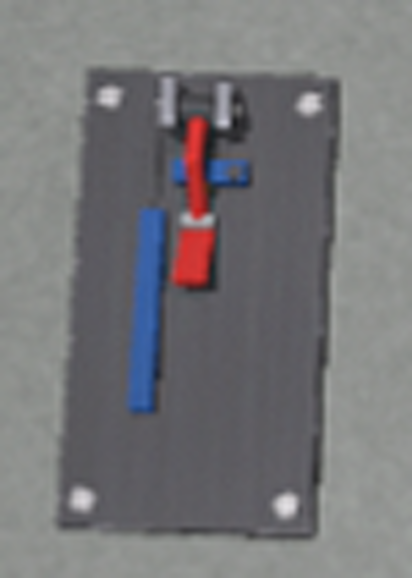

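View pics/c3.png

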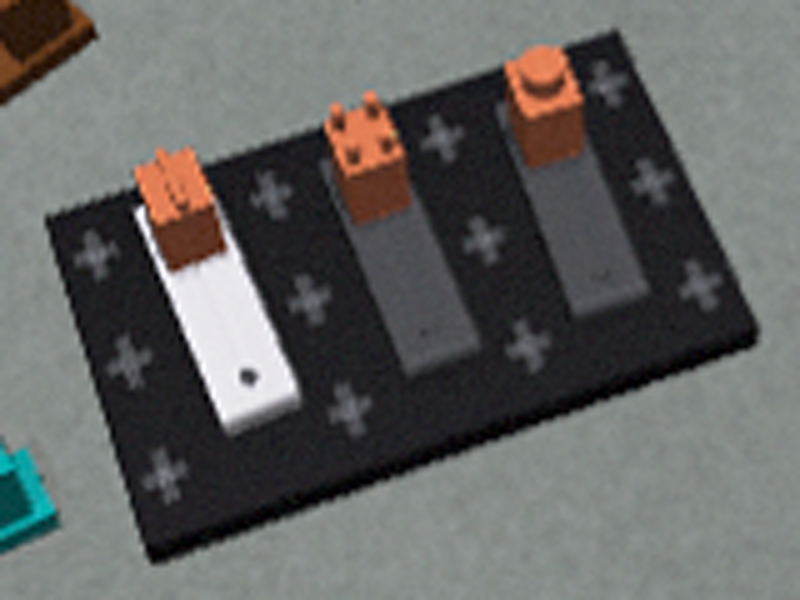

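View pics/c4.png

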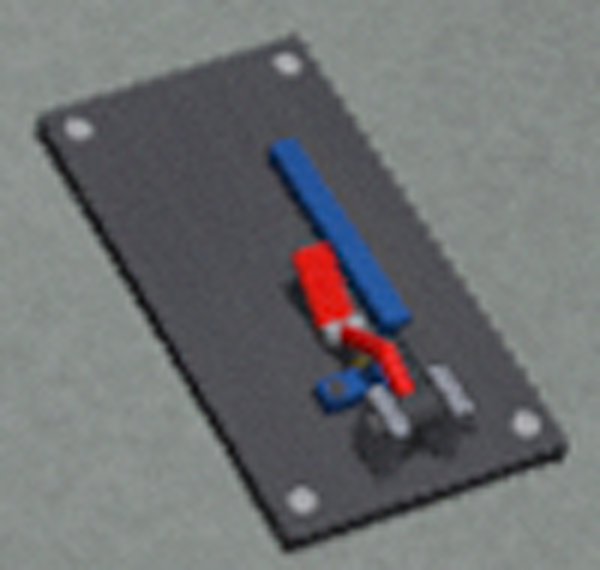

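The crop shows the single-blade copper block on the white holder, the rightmost electrode in the top view at (370,198). The one at (340,197) has four pins and the one at (309,195) a round boss, both on dark holders. The target is confirmed. Next I measure its pose and the fixture's.

```bash
cat > h.py <<'E'
import numpy as np,cv2
from plant import r
I={n:r.camera_info(n) for n in("scene","top")}
def ray(n,p):
    c=I[n];K=c["intrinsics"];p=np.atleast_2d(np.asarray(p,float))
    d=np.array([c["k1"],0,0,0,0.])
    # k1 r^2 only: standard opencv model
    u=cv2.undistortPointsIter(p.reshape(-1,1,2),K,d,None,None,(3,50,1e-10)).reshape(-1,2)
    v=np.c_[u,np.ones(len(u))]@c["R"]; C=-c["R"].T@c["t"]
    return C,v
def plane(n,p,z):
    C,v=ray(n,p); return C+v*((z-C[2])/v[:,2])[:,None]
def proj(n,X):
    c=I[n];return cv2.projectPoints(np.atleast_2d(np.asarray(X,float)),cv2.Rodrigues(c["R"])[0],c["t"],c["intrinsics"],np.array([c["k1"],0,0,0,0.]))[0].reshape(-1,2)
E
python3 - <<'E'
from h import *
im={n:cv2.imread(f"pics/{n}0.png") for n in I}
print("cams",[-I[n]["R"].T@I[n]["t"] for n in I])
win={"top":{"plate":(355,170,385,225),"bed":(150,155,225,262)},"scene":{"plate":(155,240,205,310),"bed":(325,150,425,250)}}
for n in I:
    hsv=cv2.cvtColor(im[n],cv2.COLOR_BGR2HSV)
    def cnt(m,w):
        k=np.zeros(m.shape,np.uint8);x0,y0,x1,y1=w;k[y0:y1,x0:x1]=m[y0:y1,x0:x1]
        cs=cv2.findContours(k,cv2.RETR_EXTERNAL,cv2.CHAIN_APPROX_NONE)[0]
        return max(cs,key=cv2.contourArea)
    white=((hsv[...,1]<40)&(hsv[...,2]>150)).astype(np.uint8)
    c=cnt(white,win[n]["plate"]); a=cv2.approxPolyDP(c,2.0,True).reshape(-1,2)
    print(n,"plate",cv2.contourArea(c),a.tolist()); print(plane(n,a,34).round(1).tolist())
    print(" rect of plate outline on z=34:",cv2.minAreaRect(plane(n,c.reshape(-1,2),34)[:,:2].astype(np.float32)))
    b=im[n].astype(int)
    print("bench px",im[n][200,240],"bed px",im[n][235,175] if n=="top" else im[n][180,350])
    bed=(hsv[...,2]<105).astype(np.uint8)
    bed=cv2.morphologyEx(bed,cv2.MORPH_CLOSE,np.ones((5,5)))
    c=cnt(bed,win[n]["bed"]);a=cv2.approxPolyDP(c,3,True).reshape(-1,2)
    print(n,"bed",cv2.contourArea(c),a.tolist());print(plane(n,a,12).round(1).tolist())
    print(" rect",cv2.minAreaRect(plane(n,c.reshape(-1,2),12)[:,:2].astype(np.float32)))
    x0,y0,x1,y1=win[n]["bed"]
    blue=((hsv[...,0]>100)&(hsv[...,0]<125)&(hsv[...,1]>120)).astype(np.uint8)
    k=np.zeros(blue.shape,np.uint8);k[y0:y1,x0:x1]=blue[y0:y1,x0:x1]
    for c in cv2.findContours(k,cv2.RETR_EXTERNAL,cv2.CHAIN_APPROX_NONE)[0]:
        if cv2.contourArea(c)>5:
            print(n,"blue",cv2.contourArea(c),cv2.minAreaRect(c),"z22",cv2.minAreaRect(plane(n,c.reshape(-1,2),22)[:,:2].astype(np.float32)))
E
```

```text
cams [array([1170.86588005, -320.65833888, 1064.79052391]), array([ 350.312101  ,  -50.9722377 , 1290.13657399])]
scene plate 493.5 [[168, 256], [184, 299], [198, 294], [184, 259], [185, 265], [174, 270]]
[[518.3, -313.6, 34.0], [637.7, -310.2, 34.0], [637.6, -278.2, 34.0], [539.9, -281.6, 34.0], [556.0, -284.0, 34.0], [559.3, -310.8, 34.0]]
 rect of plate outline on z=34: ((577.9630737304688, -296.12945556640625), (121.32826232910156, 35.90050506591797), 3.542863368988037)
bench px [136 138 135] bed px [87 79 81]
scene bed 3930.0 [[373, 161], [334, 173], [331, 178], [370, 244], [375, 246], [419, 229]]
[[421.4, 282.1, 12.0], [420.1, 165.2, 12.0], [432.7, 150.3, 12.0], [653.8, 148.4, 12.0], [663.3, 156.9, 12.0], [660.0, 281.4, 12.0]]
 rect ((542.086181640625, 217.079345703125), (136.0316162109375, 244.03610229492188), 89.61046600341797)
scene blue 30.5 ((382.7000732421875, 218.89999389648438), (5.813776969909668, 10.28591251373291), 63.43495178222656) z22 ((606.2294311523438, 207.8683319091797), (15.985188484191895, 29.254121780395508), 2.891125202178955)
scene blue 176.0 ((380.985260
[... 603 characters left out ...]
.3180203437805176)
bench px [145 148 145] bed px [96 91 94]
top bed 3769.0 [[166, 168], [161, 250], [206, 252], [211, 170]]
[[654.1, 283.5, 12.0], [418.5, 283.8, 12.0], [415.9, 157.8, 12.0], [651.8, 154.4, 12.0]]
 rect ((535.2130737304688, 219.47451782226562), (132.4940185546875, 239.7803192138672), 89.51860046386719)
top blue 133.0 ((176.40362548828125, 210.99378967285156), (4.732097625732422, 36.24721908569336), 3.6913859844207764) z22 ((528.9694213867188, 244.69117736816406), (13.224769592285156, 102.84651947021484), 89.55260467529297)
top blue 23.5 ((191.0, 186.0), (4.0, 6.0), 90.0) z22 ((601.434814453125, 207.36260986328125), (11.567697525024414, 17.234832763671875), 1.5349866151809692)
```

```bash
python3 - <<'E'
from h import *
for n,w in {"top":(362,196,384,222),"scene":(162,240,190,275)}.items():
    im=cv2.imread(f"pics/{n}0.png");x0,y0,x1,y1=w
    k=8;big=cv2.resize(im[y0:y1,x0:x1],None,fx=k,fy=k,interpolation=cv2.INTER_CUBIC)
    cv2.imwrite(f"pics/blk_{n}.png",big)
    hsv=cv2.cvtColor(big,cv2.COLOR_BGR2HSV)
    m=((hsv[...,0]<20)&(hsv[...,1]>90)&(hsv[...,2]>170)).astype(np.uint8)
    c=max(cv2.findContours(m,cv2.RETR_EXTERNAL,cv2.CHAIN_APPROX_NONE)[0],key=cv2.contourArea).reshape(-1,2)
    p=(c+.5)/k-.5+[x0,y0]
    print(n,cv2.minAreaRect(plane(n,p,80)[:,:2].astype(np.float32)))
    # white plate, upsampled edge
    e=np.array([576.5,-296.4]);a=np.radians(3.5);R=np.array([[np.cos(a),-np.sin(a)],[np.sin(a),np.cos(a)]])
    print(proj(n,[[*(e+R@[-36,0]),80],[*(e+R@[60,0]),34],[*(e+R@[-60,0]),34]]).round(1).tolist())
    # subpixel side edges: crossing of half level along y on the plane z=34
    g=im.min(2).astype(np.float32)
    ss=np.arange(-32,34,.25)
    for side in(1,-1):
        L=[]
        for X in range(-12,52,2):
            o=np.arange(8,30,.25)*side
            P=np.c_[(e+np.array([R@[X,v] for v in o])),np.full(len(o),34)]
            q=proj(n,P).astype(np.float32)
            v=cv2.remap(g,q[:,0].copy(),q[:,1].copy(),cv2.INTER_LINEAR).ravel()
            h=(v[:8].mean()+v[-8:].mean())/2
            L.append((X,o[np.argmax(v<h)]))
        L=np.array(L);f=np.polyfit(L[:,0],L[:,1],1)
        print(n,side,"offset %.2f extra yaw %.2f deg"%(f[1],np.degrees(f[0])))
E
```

```text
top ((539.4102172851562, -297.0167541503906), (32.038421630859375, 27.945402145385742), 4.397846221923828)
[[373.1, 208.6], [367.7, 177.4], [370.3, 219.5]]
top 1 offset 19.85 extra yaw -0.08 deg
top -1 offset -17.17 extra yaw 0.12 deg
scene ((539.2947387695312, -298.2552185058594), (38.092384338378906, 28.283605575561523), 3.2322092056274414)
[[173.9, 251.3], [191.5, 295.8], [173.5, 253.5]]
scene 1 offset 18.67 extra yaw 0.05 deg
scene -1 offset -18.03 extra yaw -0.08 deg
```

```bash
cat > g.py <<'E'
import sys,numpy as np
from plant import r
from scipy.spatial.transform import Rotation as Ro
s=r.read_state();w,x,y,z=s["tool_rot"];M=Ro.from_quat([x,y,z,w]).as_matrix()
yaw=np.degrees(np.arctan2(M[1,1],M[0,1]))-90
tilt=np.degrees(np.arccos(-M[2,2]))
np.set_printoptions(suppress=True,precision=2)
print("t",s["time_s"],"tcp",s["ee_pos"],"yaw %.2f tilt %.2f"%(yaw,tilt),"F",s["force"],"w",s["grip_width"])
def to(p,yw,frm=None):
    "tool-frame cm shift from frm (default measured) to p, tool already at world yaw yw"
    d=np.array(p)-(s["ee_pos"] if frm is None else np.array(frm));a=np.radians(yw)
    return np.round([(-d[0]*np.cos(a)-d[1]*np.sin(a))/10,(-d[0]*np.sin(a)+d[1]*np.cos(a))/10,-d[2]/10],3)
E
python3 - <<'E'
from g import *
c=[154.975,631.254,292.229]
print("yaw turn",-(3.5-yaw))
print(to([500,200,250],3.5,c),to([540,-298,180],3.5,[500,200,250]),to([540,-298,109],3.5,[540,-298,180]))
E
```

```text
t 0.1 tcp [154.95 630.72 291.27] yaw -13.79 tilt 0.10 F [ 0.04 -0.25 -0.21] w 91.85794624483046
yaw turn -17.293100682261624
[-31.8  -45.15   4.22] [ -0.95 -49.95   7.  ] [0.  0.  7.1]
```

Call:
arm_command([
  [0,0,0,-5.8],
  [0,0,0,-5.8],
  [0,0,0,-5.7],
  [-1,-1.4,0.1,0],
  [-2,-2.8,0.3,0],
  [-2.2,-3.1,0.3,0],
  [-2.2,-3.1,0.3,0],
  [-2.2,-3.1,0.3,0],
], fingers=0.1, newtons=25)

```text
time_s: 0.77
ee_pos: [259.6, 500.7, 278.5]
tool_rot: [-0.0, -0.031, 1.0, -0.0]
force: [0.7, 0.6, -0.0]
grip_width: 51.1
```

Call:
arm_command([
  [-2.2,-3.1,0.3,0],
  [-2.2,-3.1,0.3,0],
  [-2.2,-3.1,0.3,0],
  [-2.2,-3.1,0.3,0],
  [-2.2,-3.1,0.3,0],
  [-2.2,-3.1,0.3,0],
  [-2.2,-3.1,0.3,0],
  [-2.2,-3.1,0.3,0],
])

```text
time_s: 1.43
ee_pos: [450.6, 263.7, 254.9]
tool_rot: [-0.0, -0.031, 1.0, -0.0]
force: [1.0, 0.3, 0.5]
grip_width: 50.3
```

```bash
python3 - <<'E'
from g import *
print(to([540,-298,180],3.5))
E
```

```text
t 1.4333 tcp [450.57 263.75 254.91] yaw 3.50 tilt 0.02 F [1.05 0.3  0.54] w 50.279494179826976
[ -5.5  -56.62   7.49]
```

Call:
arm_command([
  [-0.6,-3.6,0.4,0],
  [-0.6,-3.6,0.4,0],
  [-0.5,-3.6,0.4,0],
  [-0.4,-3.6,0.4,0],
  [-0.3,-3.6,0.4,0],
  [-0.3,-3.6,0.4,0],
  [-0.3,-3.6,0.4,0],
  [-0.2,-3.6,0.4,0],
])

```text
time_s: 2.1
ee_pos: [499.3, -21.7, 222.9]
tool_rot: [-0.0, -0.031, 1.0, 0.0]
force: [0.4, 0.2, -0.4]
grip_width: 50.5
```

Call:
arm_command([
  [-0.2,-3.6,0.4,0],
  [-0.2,-3.6,0.4,0],
  [0,-3.6,0.4,0],
  [0,-3.6,0.4,0],
  [0,-3,0.4,0],
  [0,-2,0.4,0],
  [0,-1,0.4,0],
  [0,0,0,0],
])

```text
time_s: 2.77
ee_pos: [514.8, -225.8, 194.0]
tool_rot: [-0.001, -0.029, 1.0, -0.0]
force: [0.7, 0.7, -0.6]
grip_width: 50.4
```

```bash
python3 - <<'E'
from g import *
import cv2
print(to([540,-298,109],3.5))
for n in("top","scene"): cv2.imwrite(f"pics/{n}1.png",r.read_camera(n))
a=cv2.imread("pics/top1.png")[150:250,280:420];b=cv2.imread("pics/scene1.png")[180:340,130:300]
cv2.imwrite("pics/c5.png",np.hstack([cv2.resize(a,(400,285)),cv2.resize(b,(303,285))]))
E
```

```text
t 2.7667 tcp [ 514.79 -225.82  194.02] yaw 3.27 tilt 0.11 F [ 0.68  0.75 -0.58] w 50.409752190997516
[-2.08 -7.36  8.5 ]
```

View pics/c5.png

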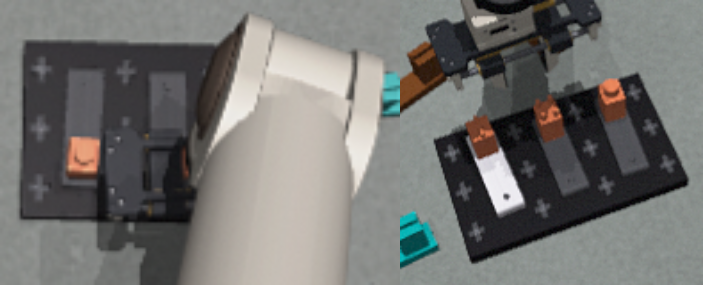

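The gripper hovers short of the target, over the middle electrode, with its tips at z≈128, well clear. I'll finish the approach sideways before going down.

Call:
arm_command([
  [-0.5,-1.5,0.2,0],
  [-0.5,-2,0.4,0],
  [-0.5,-2,0.4,0],
  [-0.5,-1.5,0.3,0],
  [-0.1,-0.4,0.2,0],
  [0,0,0,0],
  [0,0,0,0],
  [0,0,0,0],
])

```text
time_s: 3.53
ee_pos: [541.6, -293.4, 180.3]
tool_rot: [-0.0, -0.032, 0.999, 0.001]
force: [-0.3, 0.4, -0.3]
grip_width: 50.4
```

```bash
python3 - <<'E'
from g import *
print(to([540,-298,109],3.5))
E
```

```text
t 3.5333 tcp [ 541.59 -293.42  180.31] yaw 3.65 tilt 0.08 F [-0.25  0.42 -0.28] w 50.3549700398585
[ 0.19 -0.45  7.13]
```

Call:
arm_command([
  [0.1,-0.2,0,0.1],
  [0.1,-0.2,1,0],
  [0,0,1.5,0],
  [0,0,1.5,0],
  [0,0,1.2,0],
  [0,0,0,0],
  [0,0,0,0],
  [0,0,0,0],
])

```text
time_s: 4.2
ee_pos: [539.9, -300.1, 128.5]
tool_rot: [0.0, -0.03, 1.0, -0.0]
force: [0.7, -0.7, 0.2]
grip_width: 50.3
```

```bash
python3 - <<'E'
from g import *
import cv2
print(to([540,-298,109],3.5))
cv2.imwrite("pics/s2.png",cv2.resize(r.read_camera("scene")[180:340,130:300],None,fx=3.5,fy=3.5,interpolation=cv2.INTER_CUBIC))
E
```

```text
t 4.2 tcp [ 539.93 -300.05  128.52] yaw 3.41 tilt 0.03 F [ 0.75 -0.72  0.24] w 50.34252485122745
[-0.02  0.2   1.95]
```

View pics/s2.png

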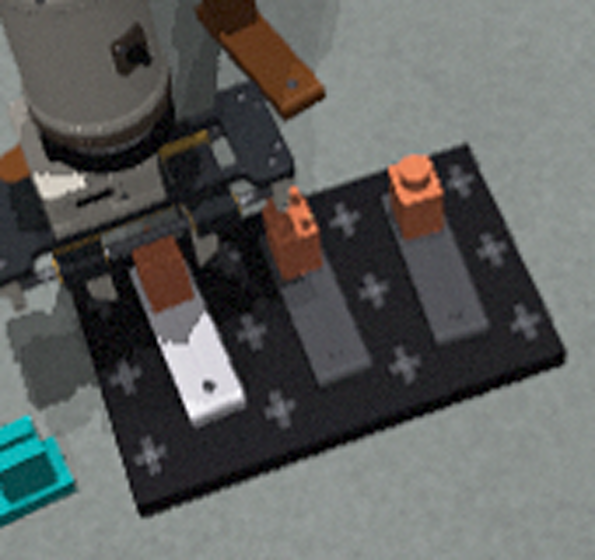

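The fingers straddle the blade block, and the body stays above the neighbour's pins (88 mm). I'll go down and grip.

Call:
arm_command([
  [0,0.15,0.6,-0.1],
  [0,0,0.7,0],
  [0,0,0.6,0],
  [0,0,0,0],
  [0,0,0,0],
  [0,0,0,0],
  [0,0,0,0],
  [0,0,0,0],
])

```text
time_s: 4.92
ee_pos: [539.7, -298.6, 109.5]
tool_rot: [0.0, -0.031, 1.0, -0.0]
force: [0.6, -0.1, 0.9]
grip_width: 50.2
```

Call:
arm_command([
  [0,0,0,0],
  [0,0,0,0],
  [0,0,0,0],
  [0,0,0,0],
  [0,0,0,0],
  [0,0,0,0],
  [0,0,0,0],
  [0,0,0,0],
], fingers=-1, newtons=30)

```text
time_s: 5.58
ee_pos: [539.5, -297.7, 109.2]
tool_rot: [-0.0, -0.031, 1.0, 0.0]
force: [-2.9, 4.9, 3.6]
grip_width: 27.9
```

```bash
python3 - <<'E'
from g import *
E
```

```text
t 5.5833 tcp [ 539.48 -297.68  109.23] yaw 3.54 tilt 0.06 F [-2.87  4.9   3.59] w 27.923223991965813
```

Gripped at 27.9 mm, which matches the block width. Now the lift.

Call:
arm_command([
  [0,0,-0.5,0],
  [0,0,-1,0],
  [0,0,-1.5,0],
  [0,0,-1.8,0],
  [0,0,-1.8,0],
  [0,0,-1.5,0],
  [0,0,-1,0],
  [0,0,0,0],
])

```text
time_s: 6.25
ee_pos: [540.6, -299.9, 203.0]
tool_rot: [0.002, -0.03, 1.0, -0.001]
force: [0.7, -0.4, -4.4]
grip_width: 27.8
```

```bash
python3 - <<'E'
from g import *
print(to([433,219,160],-0.5))
E
```

```text
t 6.25 tcp [ 540.63 -299.93  203.02] yaw 3.45 tilt 0.28 F [ 0.73 -0.36 -4.35] w 27.80661602141135
[11.21 51.8   4.3 ]
```

Call:
arm_command([
  [0,0,0,2],
  [0.2,1,0,2],
  [0.4,2,0,0],
  [0.6,2.8,0,0],
  [0.6,2.8,0,0],
  [0.6,2.8,0,0],
  [0.6,2.8,0,0],
  [0.6,2.8,0,0],
])

```text
time_s: 6.92
ee_pos: [503.5, -127.2, 199.3]
tool_rot: [-0.001, 0.005, 1.0, 0.0]
force: [0.3, 1.1, -5.3]
grip_width: 27.5
```

Call:
arm_command([
  [0.6,2.8,0,0],
  [0.6,2.8,0,0],
  [0.6,2.8,0,0],
  [0.6,2.8,0,0],
  [0.6,2.8,0,0],
  [0.6,2.8,0,0],
  [0.6,2.8,0,0],
  [0.6,2.8,0,0],
])

```text
time_s: 7.58
ee_pos: [457.7, 97.0, 199.6]
tool_rot: [-0.0, 0.005, 1.0, -0.0]
force: [1.1, -0.2, -5.3]
grip_width: 28.0
```

Call:
arm_command([
  [0.6,2.8,0,0],
  [0.6,2.4,0,0],
  [0.6,2,0,0],
  [0.4,1.2,0,0],
  [0,0,0,0],
  [0,0,0,0],
  [0,0,0,0],
  [0,0,0,0],
])

```text
time_s: 8.25
ee_pos: [437.5, 179.0, 199.8]
tool_rot: [-0.0, 0.005, 1.0, -0.0]
force: [-0.4, 0.5, -5.0]
grip_width: 27.8
```

```bash
python3 - <<'E'
from g import *
print(to([433,219,120],-0.5))
E
```

```text
t 8.25 tcp [437.54 178.97 199.85] yaw -0.61 tilt 0.06 F [-0.43  0.49 -5.01] w 27.788514595446006
[0.49 4.   7.99]
```

Call:
arm_command([
  [0.2,1,0,0],
  [0.2,1.5,1,0],
  [0.1,1,1.5,0],
  [0,0.5,1.5,0],
  [0,0,1.5,0],
  [0,0,1.2,0],
  [0,0,0.6,0],
  [0,0,0,0],
])

```text
time_s: 8.92
ee_pos: [431.9, 220.0, 125.9]
tool_rot: [-0.001, 0.005, 1.0, -0.001]
force: [-0.7, -0.1, -4.2]
grip_width: 27.8
```

```bash
python3 - <<'E'
from g import *
import cv2
print(to([433,219,101],-0.5))
t=r.read_camera("top");s2=r.read_camera("scene");cv2.imwrite("pics/top3.png",t);cv2.imwrite("pics/scene3.png",s2)
a=cv2.resize(t[150:270,140:240],None,fx=4,fy=4,interpolation=cv2.INTER_CUBIC);b=cv2.resize(s2[130:250,310:410],None,fx=4,fy=4,interpolation=cv2.INTER_CUBIC)
cv2.imwrite("pics/c6.png",np.hstack([a,b]))
E
```

```text
t 8.9167 tcp [431.88 220.   125.92] yaw -0.53 tilt 0.16 F [-0.68 -0.1  -4.23] w 27.771328762721257
[-0.11 -0.1   2.49]
```

View pics/c6.png

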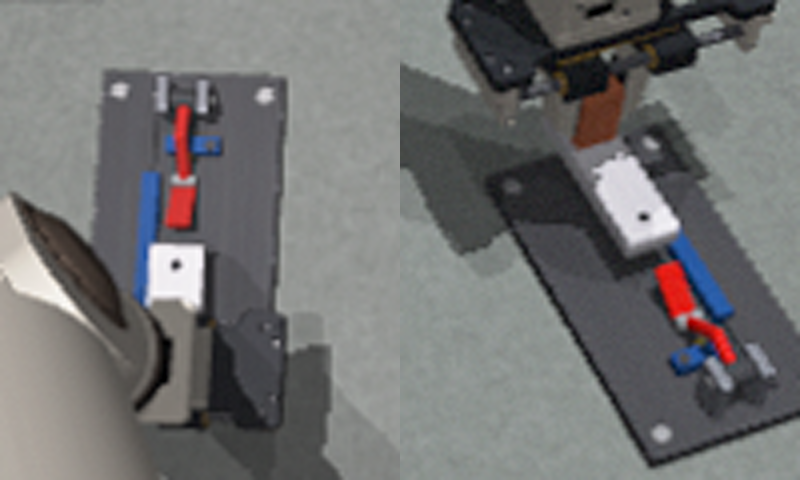

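```bash
cat > edge.py <<'E'
from h import *
def edge(g,n,o,yaw,along,across,z,rising=False,base=None):
    """o: local origin xy. along: list of positions along, across: array of offsets crossing the edge; axis 'y': along=x. returns half-level offset fit"""
    a=np.radians(yaw);R=np.array([[np.cos(a),-np.sin(a)],[np.sin(a),np.cos(a)]])
    L=[]
    for A in along[1]:
        pts=np.array([R@([A,v] if along[0]=='x' else [v,A]) for v in across])+o
        q=proj(n,np.c_[pts,np.full(len(pts),z)]).astype(np.float32)
        v=cv2.remap(g,q[:,0].copy(),q[:,1].copy(),cv2.INTER_LINEAR).ravel()
        h=(np.median(v[:8])+np.median(v[-8:]))/2
        c=(v<h) if v[0]>v[-1] else (v>h)
        L.append((A,across[np.argmax(c)]))
    L=np.array(L);f=np.polyfit(L[:,0],L[:,1],1);res=L[:,1]-np.polyval(f,L[:,0])
    return round(f[1],2),round(np.degrees(f[0]),2),round(res.std(),2),np.round(L[:,1],1).tolist()
E
python3 - <<'E'
from edge import *
e=np.array([467.9,219.7]);fx=np.array([547.3,220.8])
for n in("top","scene"):
    g=cv2.imread(f"pics/{n}3.png").min(2).astype(np.float32)
    ar=lambda a,b:np.arange(a,b,.2*np.sign(b-a))
    print(n,"right side",edge(g,n,e,-.5,('x',range(20,50,3)),ar(-8,-30),50.7))
    print(n,"left side",edge(g,n,e,-.5,('x',range(20,50,3)),ar(8,26),50.7))
    print(n,"nose",edge(g,n,e,-.5,('y',range(-14,14,4)),ar(48,75),50.7))
# fence and stop from first pictures, blue-ness
for n in("top","scene"):
    im=cv2.imread(f"pics/{n}0.png").astype(np.float32);b=np.clip(im[...,0]-im[...,2],0,255)
    print(n,"fence top -y edge",edge(b,n,fx,-.5,('x',range(-62,30,6)),ar(24,8),22))
    print(n,"fence foot -y edge",edge(b,n,fx,-.5,('x',range(-62,30,6)),ar(24,8),12))
    print(n,"fence +y edge",edge(b,n,fx,-.5,('x',range(-62,30,6)),ar(24,40),22))
    print(n,"stop -x edge foot",edge(b,n,fx,-.5,('y',[-16,-14,-12,-10,-8]),ar(55,35),12))
    print(n,"stop -x edge top",edge(b,n,fx,-.5,('y',[-16,-14,-12,-10,-8]),ar(55,35),22))
    print(n,"stop +x edge top",edge(b,n,fx,-.5,('y',[-16,-14,-12,-10,-8]),ar(54,75),22))
E
```

```text
top right side (np.float64(-20.86), np.float64(0.79), np.float64(0.16), [-20.8, -20.4, -20.2, -20.6, -20.6, -20.4, -20.2, -20.2, -20.4, -20.2])
top left side (np.float64(16.99), np.float64(0.25), np.float64(0.47), [18.2, 16.8, 16.8, 16.8, 16.6, 16.8, 17.0, 17.4, 17.6, 17.4])
top nose (np.float64(58.87), np.float64(-0.41), np.float64(0.17), [58.8, 59.0, 58.8, 59.2, 59.0, 58.8, 58.6])
scene right side (np.float64(-21.97), np.float64(0.69), np.float64(0.24), [-21.8, -21.6, -21.6, -21.4, -22.0, -21.8, -21.0, -21.4, -21.6, -21.4])
scene left side (np.float64(15.36), np.float64(1.85), np.float64(0.27), [15.8, 16.4, 16.6, 15.8, 16.4, 16.6, 16.4, 16.4, 17.0, 17.0])
scene nose (np.float64(66.81), np.float64(-0.41), np.float64(1.63), [65.8, 66.2, 66.4, 70.2, 68.2, 65.8, 65.2])
top fence top -y edge (np.float64(17.77), np.float64(-0.17), np.float64(0.29), [18.0, 18.2, 18.2, 18.0, 17.4, 17.6, 17.6, 18.0, 18.0, 18.2, 17.6, 17.4, 17.4, 17.6, 17.8, 18.2])
top fence foot -y edge (np.float64(19.89), np.float64(-0.22), np.float64(0.27), [20.2, 20.4, 20.2, 20.0, 19.6, 19.8, 19.8, 20.0, 20.2, 20.4, 19.8
[... 701 characters left out ...]
15.6, 16.0])
scene fence foot -y edge (np.float64(20.04), np.float64(-0.46), np.float64(0.61), [20.6, 20.0, 20.4, 20.2, 20.0, 20.2, 19.8, 20.4, 22.0, 21.2, 19.8, 19.8, 19.6, 20.0, 19.2, 19.6])
scene fence +y edge (np.float64(29.52), np.float64(0.04), np.float64(0.28), [29.4, 29.6, 29.4, 29.4, 29.4, 29.4, 29.6, 29.2, 30.0, 29.4, 30.2, 29.4, 29.4, 29.8, 29.6, 29.0])
scene stop -x edge foot (np.float64(50.12), np.float64(3.44), np.float64(4.11), [44.0, 52.6, 53.4, 52.2, 44.8])
scene stop -x edge top (np.float64(52.92), np.float64(13.75), np.float64(0.3), [48.8, 49.6, 50.4, 50.8, 50.6])
scene stop +x edge top (np.float64(70.8), np.float64(35.52), np.float64(3.46), [56.0, 67.2, 65.6, 64.4, 63.6])
```

The top view puts the holder's left side about 3.5 mm off the fence and its nose about 69 mm from the stop, before the toe. I'll lower it onto the bed.

Call:
arm_command([
  [0,0,0.6,0.4],
  [0,0,0.8,0],
  [0,0,0.5,0],
  [0,0,0.3,0],
  [0,0,0.1,0],
  [0,0,0,0],
  [0,0,0,0],
  [0,0,0,0],
])

```text
time_s: 9.68
ee_pos: [432.8, 220.5, 104.4]
tool_rot: [0.0, 0.008, 1.0, 0.0]
force: [-0.1, -0.2, -4.6]
grip_width: 27.6
```

Call:
arm_command([
  [0,0,0.05,0],
  [0,0,0.05,0],
  [0,0,0,0],
  [0,0,0,0],
  [0,0,0,0],
  [0,0,0,0],
  [0,0,0,0],
  [0,0,0,0],
])

```text
time_s: 10.35
ee_pos: [432.6, 220.4, 103.2]
tool_rot: [-0.0, 0.008, 1.0, 0.0]
force: [-0.4, -0.5, -5.0]
grip_width: 27.9
```

Call:
arm_command([
  [0,0,0.05,0],
  [0,0,0.05,0],
  [0,0,0,0],
  [0,0,0,0],
  [0,0,0,0],
  [0,0,0,0],
  [0,0,0,0],
  [0,0,0,0],
])

```text
time_s: 11.02
ee_pos: [432.7, 220.4, 102.2]
tool_rot: [0.0, 0.008, 1.0, 0.0]
force: [0.2, 0.6, -5.0]
grip_width: 28.0
```

Call:
arm_command([
  [0,0,0.05,0],
  [0,0,0.05,0],
  [0,0,0,0],
  [0,0,0,0],
  [0,0,0,0],
  [0,0,0,0],
  [0,0,0,0],
  [0,0,0,0],
])

```text
time_s: 11.68
ee_pos: [432.7, 220.4, 101.2]
tool_rot: [-0.0, 0.008, 1.0, 0.0]
force: [-0.2, -1.3, -4.5]
grip_width: 27.6
```

Call:
arm_command([
  [0,0,0.05,0],
  [0,0,0.05,0],
  [0,0,0,0],
  [0,0,0,0],
  [0,0,0,0],
  [0,0,0,0],
  [0,0,0,0],
  [0,0,0,0],
])

```text
time_s: 12.35
ee_pos: [432.8, 220.5, 101.1]
tool_rot: [0.0, 0.008, 1.0, -0.0]
force: [-3.4, -1.1, 6.6]
grip_width: 27.9
```

```bash
python3 - <<'E'
from g import *
E
```

```text
t 12.35 tcp [432.84 220.54 101.15] yaw -0.90 tilt 0.03 F [-3.39 -1.08  6.57] w 27.880756404800724
```

The holder touched the bed at about TCP z 101.2, as predicted. I'll ease the press a little, then advance.

Call:
arm_command([
  [0,0,-0.07,0],
  [0,0,0,0],
  [-0.2,0,0,0],
  [-0.2,0,0,0],
  [-0.2,0,0,0],
  [-0.2,0,0,0],
  [-0.2,0,0,0],
  [0,0,0,0],
], newtons=45)

```text
time_s: 13.02
ee_pos: [443.4, 220.5, 101.2]
tool_rot: [0.0, 0.008, 1.0, 0.0]
force: [-0.5, -0.2, 3.4]
grip_width: 27.7
```

Call:
arm_command([
  [-0.2,0,0,0],
  [-0.2,0,0,0],
  [-0.2,0,0,0],
  [-0.2,0,0,0],
  [-0.2,0,0,0],
  [0,0,0,0],
  [0,0,0,0],
  [0,0,0,0],
])

```text
time_s: 13.68
ee_pos: [453.2, 220.3, 101.2]
tool_rot: [0.001, 0.008, 1.0, 0.0]
force: [-0.7, 0.2, 4.2]
grip_width: 27.5
```

Call:
arm_command([
  [-0.2,0,-0.05,0],
  [-0.2,0,0,0],
  [-0.2,0,0,0],
  [-0.2,0,0,0],
  [-0.2,0,0,0],
  [0,0,0,0],
  [0,0,0,0],
  [0,0,0,0],
])

```text
time_s: 14.35
ee_pos: [463.0, 219.7, 101.2]
tool_rot: [0.0, 0.008, 1.0, 0.0]
force: [0.7, 0.0, -3.4]
grip_width: 27.6
```

Call:
arm_command([
  [-0.15,0,0,0],
  [-0.15,0,0,0],
  [-0.15,0,0,0],
  [-0.15,0,0,0],
  [0,0,0,0],
  [0,0,0,0],
  [0,0,0,0],
  [0,0,0,0],
])

```text
time_s: 15.02
ee_pos: [466.9, 219.9, 101.2]
tool_rot: [-0.001, 0.007, 1.0, -0.0]
force: [-6.9, -0.4, 2.9]
grip_width: 27.9
```

The nose has met the toe at about 7 N. I continue slowly.

Call:
arm_command([
  [-0.15,0,0,0],
  [-0.15,0,0,0],
  [-0.15,0,0,0],
  [-0.15,0,0,0],
  [0,0,0,0],
  [0,0,0,0],
  [0,0,0,0],
  [0,0,0,0],
])

```text
time_s: 15.68
ee_pos: [472.1, 219.9, 101.2]
tool_rot: [-0.002, 0.007, 1.0, -0.001]
force: [-7.3, -0.8, 5.8]
grip_width: 27.5
```

Call:
arm_command([
  [-0.15,0,0,0],
  [-0.15,0,0,0],
  [-0.15,0,0,0],
  [-0.15,0,0,0],
  [0,0,0,0],
  [0,0,0,0],
  [0,0,0,0],
  [0,0,0,0],
])

```text
time_s: 16.35
ee_pos: [476.9, 220.1, 101.2]
tool_rot: [-0.003, 0.007, 1.0, -0.001]
force: [-12.4, 0.0, 9.4]
grip_width: 27.8
```

Call:
arm_command([
  [0,0,-0.06,0],
  [-0.1,0,0,0],
  [-0.1,0,0,0],
  [-0.1,0,0,0],
  [0,0,0,0],
  [0,0,0,0],
  [0,0,0,0],
  [0,0,0,0],
])

```text
time_s: 17.02
ee_pos: [480.1, 219.8, 101.3]
tool_rot: [-0.003, 0.007, 1.0, -0.001]
force: [-10.3, 0.2, 3.8]
grip_width: 28.0
```

```bash
python3 - <<'E'
from g import *
import cv2
t=r.read_camera("top");s2=r.read_camera("scene");cv2.imwrite("pics/top4.png",t);cv2.imwrite("pics/scene4.png",s2)
a=cv2.resize(t[150:270,140:240],None,fx=4,fy=4,interpolation=cv2.INTER_CUBIC);b=cv2.resize(s2[150:250,330:430],None,fx=4.8,fy=4.8,interpolation=cv2.INTER_CUBIC)
cv2.imwrite("pics/c7.png",np.hstack([a,b[:,:400]]))
E
```

```text
t 17.0167 tcp [480.09 219.83 101.34] yaw -0.79 tilt 0.37 F [-10.28   0.16   3.77] w 28.017441752168793
```

View pics/c7.png

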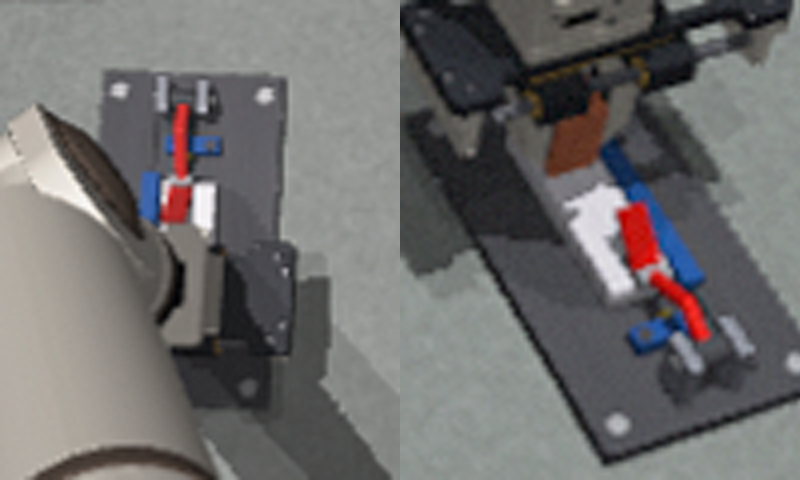

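The nose is under the red arm and its bar, with the stop still clear ahead and a small gap to the fence. I continue.

Call:
arm_command([
  [-0.1,0,0,0],
  [-0.1,0,0,0],
  [-0.1,0,0,0],
  [-0.1,0,0,0],
  [0,0,0,0],
  [0,0,0,0],
  [0,0,0,0],
  [0,0,0,0],
])

```text
time_s: 17.78
ee_pos: [487.1, 219.2, 101.4]
tool_rot: [-0.001, 0.008, 1.0, -0.0]
force: [-2.8, 0.6, -7.8]
grip_width: 27.9
```

Call:
arm_command([
  [-0.1,0,0,0],
  [-0.1,0,0,0],
  [-0.1,0,0,0],
  [-0.1,0,0,0],
  [0,0,0,0],
  [0,0,0,0],
  [0,0,0,0],
  [0,0,0,0],
])

```text
time_s: 18.45
ee_pos: [491.7, 219.1, 101.9]
tool_rot: [-0.0, 0.008, 1.0, -0.0]
force: [-0.6, -0.4, -10.4]
grip_width: 28.1
```

Call:
arm_command([
  [0,0,0.05,0],
  [0,0,0.03,0],
  [0,0.05,0,0],
  [0,0.05,0,0],
  [0,0.05,0,0],
  [0,0.05,0,0],
  [0,0,0,0],
  [0,0,0,0],
])

```text
time_s: 19.12
ee_pos: [492.1, 221.6, 101.3]
tool_rot: [0.0, 0.008, 1.0, 0.0]
force: [-0.1, -1.7, -9.9]
grip_width: 27.8
```

Call:
arm_command([
  [0,0.05,0,0],
  [0,0.05,0,0],
  [0,0,0,0],
  [0,0,0,0],
  [0,0,0,0],
  [0,0,0,0],
  [0,0,0,0],
  [0,0,0,0],
])

```text
time_s: 19.78
ee_pos: [491.9, 222.7, 101.3]
tool_rot: [0.0, 0.008, 1.0, 0.0]
force: [1.1, -1.0, -8.6]
grip_width: 27.9
```

Call:
arm_command([
  [0,0.05,0.03,0],
  [0,0,0,0],
  [0,0,0,0],
  [0,0,0,0],
  [0,0,0,0],
  [0,0,0,0],
  [0,0,0,0],
  [0,0,0,0],
])

```text
time_s: 20.45
ee_pos: [491.9, 222.9, 101.2]
tool_rot: [0.0, 0.008, 1.0, -0.0]
force: [-0.4, -3.7, -1.3]
grip_width: 27.6
```

```bash
python3 - <<'E'
from g import *
import cv2
t=r.read_camera("top");s2=r.read_camera("scene");cv2.imwrite("pics/top5.png",t);cv2.imwrite("pics/scene5.png",s2)
a=cv2.resize(t[160:230,160:220],None,fx=6.5,fy=6.5,interpolation=cv2.INTER_CUBIC);b=cv2.resize(s2[170:240,345:405],None,fx=6.5,fy=6.5,interpolation=cv2.INTER_CUBIC)
cv2.imwrite("pics/c8.png",np.hstack([a,b]))
E
```

```text
t 20.45 tcp [491.91 222.87 101.19] yaw -0.91 tilt 0.02 F [-0.37 -3.66 -1.27] w 27.599823192430318
```

View pics/c8.png

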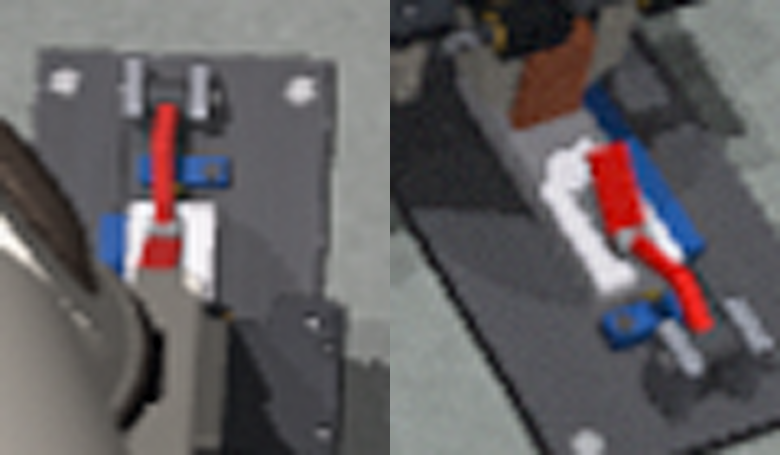

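The holder now touches the fence (Fy −3.7 N), and a gap of about 9 mm remains to the stop. I advance in small steps.

Call:
arm_command([
  [-0.1,0,0,0],
  [-0.1,0,0,0],
  [-0.1,0,0,0],
  [-0.1,0,0,0],
  [-0.1,0,0,0],
  [0,0,0,0],
  [0,0,0,0],
  [0,0,0,0],
])

```text
time_s: 21.22
ee_pos: [495.2, 224.1, 101.2]
tool_rot: [-0.001, 0.007, 1.0, 0.0]
force: [-7.1, -2.1, 3.7]
grip_width: 27.9
```

Call:
arm_command([
  [-0.1,0,0,0],
  [-0.05,0,0,0],
  [0,0,0,0],
  [0,0,0,0],
  [0,0,0,0],
  [0,0,0,0],
  [0,0,0,0],
  [0,0,0,0],
])

```text
time_s: 21.88
ee_pos: [496.6, 224.1, 101.2]
tool_rot: [-0.001, 0.007, 1.0, 0.0]
force: [-6.6, -2.6, 3.9]
grip_width: 27.9
```

Call:
arm_command([
  [-0.1,0,-0.03,0],
  [-0.05,0,0,0],
  [0,0,0,0],
  [0,0,0,0],
  [0,0,0,0],
  [0,0,0,0],
  [0,0,0,0],
  [0,0,0,0],
])

```text
time_s: 22.55
ee_pos: [497.8, 224.0, 101.2]
tool_rot: [-0.001, 0.007, 1.0, 0.0]
force: [-6.8, -1.2, 2.4]
grip_width: 27.8
```

Call:
arm_command([
  [-0.1,0,0,0],
  [0,0,0,0],
  [0,0,0,0],
  [0,0,0,0],
  [0,0,0,0],
  [0,0,0,0],
  [0,0,0,0],
  [0,0,0,0],
])

```text
time_s: 23.22
ee_pos: [498.8, 224.0, 101.2]
tool_rot: [-0.001, 0.007, 1.0, 0.0]
force: [-6.1, -1.9, 3.3]
grip_width: 27.6
```

Call:
arm_command([
  [-0.1,0,-0.02,0],
  [0,0,0,0],
  [0,0,0,0],
  [0,0,0,0],
  [0,0,0,0],
  [0,0,0,0],
  [0,0,0,0],
  [0,0,0,0],
])

```text
time_s: 23.88
ee_pos: [499.7, 224.0, 101.2]
tool_rot: [-0.001, 0.007, 1.0, 0.0]
force: [-6.8, -0.9, 1.7]
grip_width: 27.9
```

Call:
arm_command([
  [-0.1,0,0,0],
  [0,0,0,0],
  [0,0,0,0],
  [0,0,0,0],
  [0,0,0,0],
  [0,0,0,0],
  [0,0,0,0],
  [0,0,0,0],
])

```text
time_s: 24.55
ee_pos: [500.4, 224.0, 101.2]
tool_rot: [-0.002, 0.007, 1.0, 0.0]
force: [-7.5, -1.2, 2.4]
grip_width: 27.8
```

```bash
python3 - <<'E'
from g import *
import cv2
t=r.read_camera("top");s2=r.read_camera("scene");cv2.imwrite("pics/top6.png",t);cv2.imwrite("pics/scene6.png",s2)
a=cv2.resize(t[160:230,160:220],None,fx=6.5,fy=6.5,interpolation=cv2.INTER_CUBIC);b=cv2.resize(s2[170:240,345:405],None,fx=6.5,fy=6.5,interpolation=cv2.INTER_CUBIC)
cv2.imwrite("pics/c9.png",np.hstack([a,b]))
E
```

```text
t 24.55 tcp [500.38 224.04 101.25] yaw -0.77 tilt 0.20 F [-7.47 -1.24  2.36] w 27.764132938469075
```

View pics/c9.png

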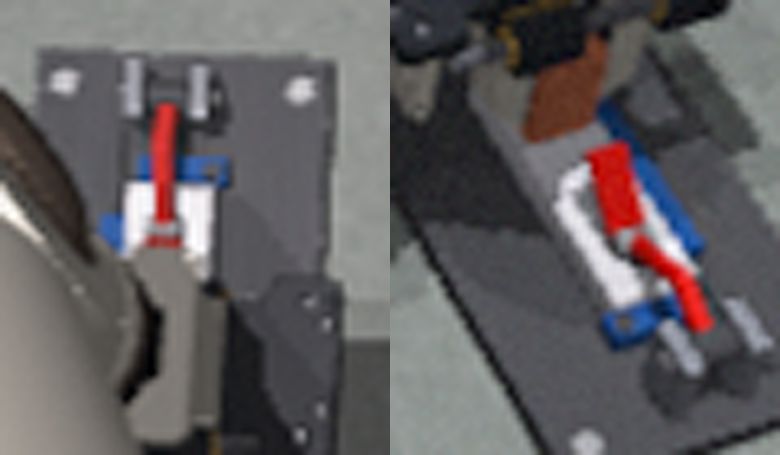

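Call:
arm_command([
  [-0.1,0,0,0],
  [0,0,0,0],
  [0,0,0,0],
  [0,0,0,0],
  [0,0,0,0],
  [0,0,0,0],
  [0,0,0,0],
  [0,0,0,0],
])

```text
time_s: 25.32
ee_pos: [500.5, 224.1, 101.2]
tool_rot: [-0.003, 0.007, 1.0, -0.0]
force: [-10.4, -2.4, 5.0]
grip_width: 27.8
```

Call:
arm_command([
  [-0.1,0,0,0],
  [0,0,0,0],
  [0,0,0,0],
  [0,0,0,0],
  [0,0,0,0],
  [0,0,0,0],
  [0,0,0,0],
  [0,0,0,0],
])

```text
time_s: 25.98
ee_pos: [500.6, 224.2, 101.3]
tool_rot: [-0.003, 0.006, 1.0, -0.0]
force: [-11.7, -2.5, 7.6]
grip_width: 27.8
```

The stop is reached: x stalls at 500.5 while Fx rises gently to 12 N. A light press now seats the side on the fence.

Call:
arm_command([
  [0,0.1,-0.03,0],
  [0,0,0,0],
  [0,0,0,0],
  [0,0,0,0],
  [0,0,0,0],
  [0,0,0,0],
  [0,0,0,0],
  [0,0,0,0],
])

```text
time_s: 26.65
ee_pos: [500.6, 224.3, 101.3]
tool_rot: [-0.003, 0.007, 1.0, -0.001]
force: [-11.4, -3.3, 6.6]
grip_width: 27.6
```

Call:
arm_command([
  [0,0.08,-0.02,0],
  [0,0,0,0],
  [0,0,0,0],
  [0,0,0,0],
  [0,0,0,0],
  [0,0,0,0],
  [0,0,0,0],
  [0,0,0,0],
])

```text
time_s: 27.32
ee_pos: [500.6, 224.4, 101.3]
tool_rot: [-0.004, 0.007, 1.0, -0.001]
force: [-11.5, -5.7, 6.4]
grip_width: 27.6
```

```bash
python3 - <<'E'
from g import *
print(s["ft_torque"])
E
```

```text
t 27.3167 tcp [500.64 224.4  101.33] yaw -0.78 tilt 0.44 F [-11.51  -5.7    6.36] w 27.633589417586304
[-0.9   1.94 -0.1 ]
```

Call:
arm_command([
  [0,0,0,0],
  [0,0,0,0],
  [0,0,0,0],
  [0,0,0,0],
  [0,0,0,0],
  [0,0,0,0],
  [0,0,0,0],
  [0,0,0,0],
], fingers=0.1)

```text
time_s: 27.98
ee_pos: [504.9, 224.6, 102.0]
tool_rot: [0.0, 0.008, 1.0, 0.0]
force: [-1.1, 0.6, 0.0]
grip_width: 50.4
```

```bash
python3 - <<'E'
from g import *
E
```

```text
t 27.9833 tcp [504.89 224.62 101.95] yaw -0.90 tilt 0.01 F [-1.08  0.56  0.02] w 50.38857194704637
```

Released cleanly, with the force back to zero. I retreat straight up, then away for a clear view.

Call:
arm_command([
  [0,0,-0.5,0],
  [0,0,-1.5,0],
  [0,0,-2,0],
  [0,0,-2,0],
  [0,0,-2,0],
  [0,-2,-2,0],
  [0,-3,-2,0],
  [0,-3,-1,0],
])

```text
time_s: 28.65
ee_pos: [504.3, 145.2, 234.8]
tool_rot: [0.002, 0.006, 1.0, 0.001]
force: [1.1, -0.2, -0.4]
grip_width: 50.3
```

Call:
arm_command([
  [0,-3,0,0],
  [0,-3,0,0],
  [0,-3,0,0],
  [0,-3,0,0],
  [0,-3,0,0],
  [0,-2,0,0],
  [0,0,0,0],
  [0,0,0,0],
])

```text
time_s: 29.32
ee_pos: [500.8, -26.8, 232.3]
tool_rot: [0.0, 0.009, 1.0, -0.0]
force: [-0.6, 0.6, 0.6]
grip_width: 50.6
```

```bash
python3 - <<'E'
from g import *
import cv2
t=r.read_camera("top");s2=r.read_camera("scene");cv2.imwrite("pics/top7.png",t);cv2.imwrite("pics/scene7.png",s2)
a=cv2.resize(t[160:255,155:220],None,fx=6,fy=6,interpolation=cv2.INTER_CUBIC);b=cv2.resize(s2[150:245,340:405],None,fx=6,fy=6,interpolation=cv2.INTER_CUBIC)
cv2.imwrite("pics/c10.png",np.hstack([a,b]))
E
```

```text
t 29.3167 tcp [500.76 -26.81 232.25] yaw -1.09 tilt 0.02 F [-0.64  0.57  0.58] w 50.587528721153994
```

View pics/c10.png

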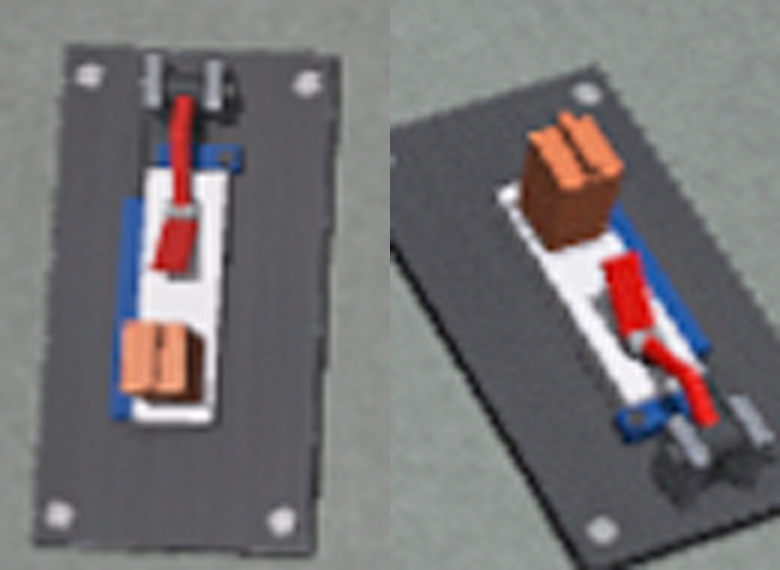

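```bash
python3 - <<'E'
from edge import *
fx=np.array([547.3,220.8]);ar=lambda a,b:np.arange(a,b,.1*np.sign(b-a))
for n in("top","scene"):
    im=cv2.imread(f"pics/{n}7.png").astype(np.float32);red=im[...,2];b=np.clip(im[...,0]-im[...,2],0,255);mn=im.min(2)
    xs=list(range(-28,-8,3))+list(range(16,30,3)) if n=="top" else list(range(-22,30,4))
    for nm,X in (("rear",range(-28,-8,2)),("front",range(14,32,2)),("all",xs)):
        print(n,nm,"plate left z26",edge(red,n,fx,-.6,('x',X),ar(12,24),26)[:3],"fence +y z22",edge(b,n,fx,-.6,('x',X),ar(25,38),22)[:3])
    print(n,"plate right",edge(mn,n,fx,-.6,('x',range(-60,40,5)),ar(-12,-28),26))
    print(n,"heel rear",edge(mn,n,fx,-.6,('y',[-14,-10,-6,-2]),ar(-62,-82),26 if n=="scene" else 12))
    print(n,"nose",edge(mn,n,fx,-.6,('y',[-14,-12,-10,10,12]),ar(40,56),24))
    print(n,"stop +x",edge(b,n,fx,-.6,('y',[-14,-12]),ar(53,75),22))
E
python3 - <<'E'
import cv2,numpy as np
a=cv2.imread("pics/scene7.png")[200:235,370:400];t=cv2.imread("pics/top7.png")[175:200,175:200]
cv2.imwrite("pics/c11.png",np.hstack([cv2.resize(a,(480,560),interpolation=cv2.INTER_CUBIC),cv2.resize(t,(310,560),interpolation=cv2.INTER_CUBIC)]))
E
```

```text
top rear plate left z26 (np.float64(18.11), np.float64(-5.68), np.float64(1.01)) fence +y z22 (np.float64(34.68), np.float64(14.31), np.float64(1.93))
top front plate left z26 (np.float64(19.7), np.float64(-0.14), np.float64(0.16)) fence +y z22 (np.float64(30.4), np.float64(1.38), np.float64(0.12))
top all plate left z26 (np.float64(19.88), np.float64(-0.92), np.float64(1.01)) fence +y z22 (np.float64(30.75), np.float64(0.83), np.float64(1.76))
top plate right (np.float64(-16.72), np.float64(-3.62), np.float64(1.53), [-12.6, -12.5, -12.3, -12.3, -12.2, -12.0, -17.6, -17.3, -17.3, -18.0, -17.7, -17.6, -17.8, -17.4, -17.5, -17.2, -17.1, -17.3, -17.1, -17.8])
top heel rear (np.float64(-72.87), np.float64(-9.6), np.float64(0.33), [-70.2, -71.5, -72.2, -72.2])
top nose (np.float64(47.98), np.float64(0.87), np.float64(0.03), [47.8, 47.8, 47.8, 48.1, 48.2])
top stop +x (np.float64(58.2), np.float64(-17.19), np.float64(0.0), [62.4, 61.8])
scene rear plate left z26 (np.float64(23.53), np.float64(11.25), np.float64(0.89)) fence +y z22 (np.float64(30.61), np.float64(1.84), np.float64(0.44))
scene front plate left z26 (np.float64(18.01), np.float64(0.91), np.float64(0.35)) fence +y z22 (np.float64(30.38), np.float64(-2.34), np.float64(0.09))
scene all plate left z26 (np.float64(19.02), np.float64(-2.57), np.float64(0.96)) fence +y z22 (np.float64(29.77), np.float64(-1.05), np.float64(0.31))
scene plate right (np.float64(-18.39), np.float64(-4.66), np.float64(2.02), [-12.2, -13.0, -12.8, -12.7, -12.7, -12.7, -20.6, -19.5, -19.7, -19.4, -19.3, -19.1, -18.9, -19.3, -19.6, -18.9, -19.3, -18.9, -19.3, -19.6])
scene heel rear (np.float64(-73.15), np.float64(-28.79), np.float64(3.74), [-70.2, -62.5, -69.1, -74.7])
scene nose (np.float64(46.31), np.float64(-24.73), np.float64(0.79), [51.6, 51.5, 51.6, 41.0, 41.9])
scene stop +x (np.float64(59.7), np.float64(-31.51), np.float64(0.0), [67.4, 66.3])
```

View pics/c11.png

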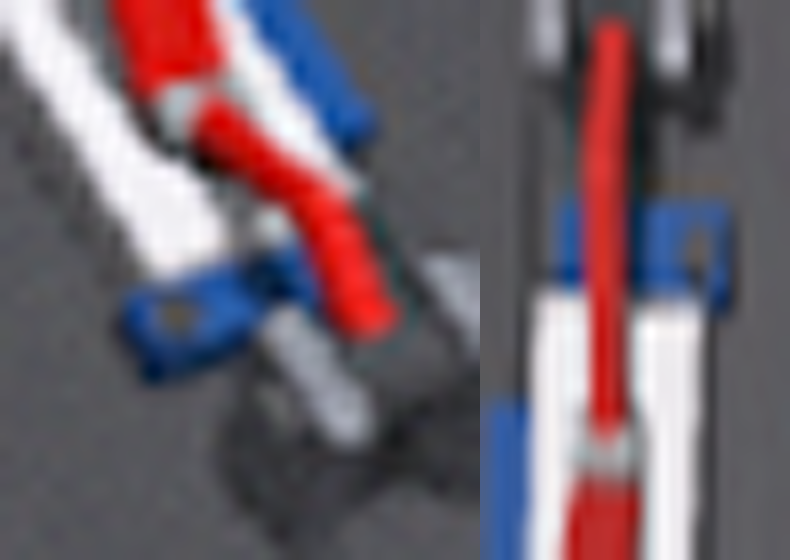

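```bash
python3 - <<'E'
from edge import *
fx=np.array([547.3,220.8]);ar=lambda a,b:np.arange(a,b,.1*np.sign(b-a))
im=cv2.imread("pics/top7.png").astype(np.float32);red=im[...,2];b=np.clip(im[...,0]-im[...,2],0,255)
for nm,X in (("heel",np.arange(-67.5,-62,1)),("mid",np.arange(-22,-2,2)),("front",np.arange(16,31,2))):
    print(nm,edge(red,"top",fx,-.6,('x',X),ar(12,24),26)[3],edge(b,"top",fx,-.6,('x',X),ar(25,36),22)[3])
c=cv2.imread("pics/top7.png")[205:240,165:205];cv2.imwrite("pics/c12.png",cv2.resize(c,None,fx=14,fy=14,interpolation=cv2.INTER_CUBIC))
# red arm toe tip / electrodes elsewhere: bystander blocks moved?
for nm in("top0","top7","scene0","scene7"):
    q=cv2.imread(f"pics/{nm}.png");h=cv2.cvtColor(q,cv2.COLOR_BGR2HSV);m=((h[...,0]<20)&(h[...,1]>90)&(h[...,2]>150)).astype(np.uint8)
    n,l,s,c=cv2.connectedComponentsWithStats(m)
    w=(295,190,350,220) if "top" in nm else(200,220,262,262)
    print(nm,[(c[i].round(1).tolist(),int(s[i,4])) for i in range(1,n) if s[i,4]>20 and w[0]<c[i][0]<w[2] and w[1]<c[i][1]<w[3]])
E
```

```text
heel [19.1, 19.3, 19.5, 19.8, 20.1, 20.4] [30.8, 30.8, 30.8, 30.9, 30.9, 30.9]
mid [19.3, 19.4, 19.5, 19.6, 19.7, 19.7, 19.8, 19.9, 19.9, 19.9] [31.0, 30.8, 30.8, 30.7, 30.9, 31.1, 31.1, 31.2, 30.9, 30.9]
front [19.8, 19.7, 19.4, 19.4, 19.5, 19.7, 19.8, 19.7] [30.6, 30.8, 30.9, 31.0, 31.1, 31.1, 31.1, 30.9]
top0 [([309.0, 203.7], 122), ([340.6, 205.2], 107)]
top7 [([340.6, 205.0], 104)]
scene0 [([247.9, 230.5], 127), ([211.9, 242.1], 129)]
scene7 [([247.8, 230.7], 131), ([212.0, 242.0], 134)]
```

View pics/c12.png

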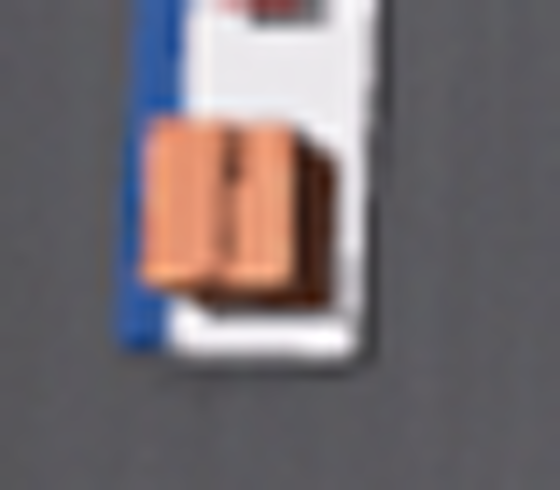

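```bash
python3 - <<'E'
from edge import *
fx=np.array([547.3,220.8]);ar=lambda a,b:np.arange(a,b,.1*np.sign(b-a))
for k in (5,6,7):
    im=cv2.imread(f"pics/top{k}.png").astype(np.float32);red=im[...,2];b=np.clip(im[...,0]-im[...,2],0,255)
    print(k,"nose",edge(red,"top",fx,-.6,('y',[-14,-12,-10,-8,8,10,12]),ar(30 if k==5 else 38,46 if k==5 else 54),24)[3],"stop +x",edge(b,"top",fx,-.6,('y',[-8,-9,-7,12,13,14]),ar(54,72),22)[3])
E
```

```text
5 nose [40.3, 40.2, 40.1, 40.3, 40.5, 40.0, 40.1] stop +x [61.2, 61.3, 61.1, 60.1, 60.6, 60.6]
6 nose [47.2, 47.3, 47.3, 47.3, 47.8, 48.1, 48.3] stop +x [61.2, 61.3, 61.1, 60.1, 60.6, 60.5]
7 nose [47.7, 47.8, 47.7, 47.6, 47.6, 48.0, 48.2] stop +x [61.2, 61.3, 61.1, 60.1, 60.5, 60.5]
```

After release the nose did not spring back (47.8 now, 47.6 just before contact). The fence strip is the same width at heel, middle and front, and the bystanders haven't moved. Handing in.

```bash
python3 - <<'E'
from plant import r
print(r.hand_in()); print(r.read_state()["time_s"])
E
```

```text
the job is handed in; nothing more can be done
None
the job is handed in; nothing more can be done
```

I loaded the blade electrode from the pallet into the fixture and handed the job in at about 29.5 s of the 69 s. I gripped it by its copper block, set it on the bed, wedged it under the red arm, slid it to the stop along the fence and let go. The hand-in reports no verdict, so what follows is my own measurement.

**Forces:** the wrist read at most about 12 N along x (wedging the arm and at the stop) and about 6 N sideways against the fence, at the moments I read it.

**Stop:** the nose ran into something solid where the stop was measured. After release the camera put it within about 1 mm of the stop's face, with no springback.

**Fence:** the visible fence strip has the same width at heel, middle and front, to within about 0.3 mm, so the side is flush along its length.

**Hold-down:** in the pictures the red arm rests on the plate. The gripper is well away and nothing touches the holder.

**Bystanders:** in the scene view both blocks are within 0.2 px of where they started. In the top view I could re-check only the pins electrode; the boss block was not found there in the last picture, probably because the robot arm hides it.

**Not checked directly:** I could not see the pin's travel, the arm's angle or its bearing force. They are inferred from the stall at the stop and from the pictures. The two cameras disagree by about 2 mm in absolute position, so I relied on measurements relative to the fixture.

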